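Make up the wiring kit and the labelling kit

ROBOT

A 6-joint arm with a two-finger parallel gripper is mounted at the origin on the work surface; the furniture and walls round the work are solid. World frame = base frame: x ahead of the robot, y to its left, z up, the work surface at z = 0. Lengths are in m, angles in rad, forces in N, time in s.
With the tool pointing down it reaches from about 0.35 to 0.775 m from the base axis. Payload 5.5 kg.
Tool frame: the origin (TCP) lies where the fingers leave the gripper's body, on its centre line; the fingertips stand env.tip_reach ahead of it and the grasp point (between the pads) lies 54 mm ahead of it (env.tip_reach is the distance from the TCP to the fingertips, in m); z points along the fingers, y is the line along which they close (so a half turn about z gives the same grasp; the last joint's range is limited). The gripper opens to 85 mm and grips with 20 to 120 N. Pads are 22 mm wide; open, the fingers measure 114 mm over their backs; the gripper's body (76 mm by 85 mm) begins 54 mm behind the grasp point. The pads swing forward as they close: fully open they stand 13 mm farther back than shut.
Start: joints at [1.199, 0.313, 0.046, 1.304, 0, 1.431], TCP at [0.132, 0.56, 0.304] pointing down, gripper open.
Joint ranges: [-2.76, 2.76], [-0.86, 1.69], [-1.03, 1.26], [-2.2, 2.34], [-1.47, 1.5], [-3.14, 3.14]. Speed limits (rad/s): [2.57, 2.57, 3.14, 3.14, 3.14, 3.14].

INTERFACE

Orientations are given as a unit quaternion [w, x, y, z].
In Python, from workcell import status, optics, hand_in, env gives the robot as it stands.
- The arm moves only by the shell command python3 -m handwheel 'ROWS' [FORCE]. ROWS is a JSON object whose one key "deltas" holds a list of rows, each a list of 5 numbers: the opening, from -1 (shut) to 1 (fully open), then the shift along the tool's x, y, z in units of 40 mm (1.0 is 40 mm), then the turn about the tool's z in units of 10 degrees (1.0 is 10 degrees). In form: {"deltas": [[jaw, x, y, z, roll], ...]}. A call has 1 to 20 rows; each row shifts and turns the commanded pose from where the row before left it, along the tool's axes as they then stand; what a row does not reach is not made up. A row lasts 1/8 s, in which the tool goes at most 62.5 mm and 10.7 degrees, less where a joint would pass 70% of its speed; a pose out of reach is approached as far as the arm can. A call is refused whole if a number of a shift passes 1 or a number of a turn 1, either way. A call with a gripper value outside its range is refused whole. The fingers move at their own pace and stop on an object; FORCE is the grip in N (left out, the last holds). Time passes only in rows, so rows that do not move let the fingers close. It gives the time, the measured TCP pose, the force, the opening and the grip force at its end, in the units of the state.
- status.get_state(): the state, without advancing time (a new reading comes with each control period).
- optics.read_camera(name): name is "scene" or "top" or "wrist"; returns a dict with "frame" (400x640x3 uint8, red, green, blue), "depth" (400x640 float32, m along the optical axis (not along the pixel's ray), 0 where there is no reading), "vfov" (degrees; the focal length in pixels is half the picture's height over the tangent of half this angle, whatever the lens; pixels are square), "cx", "cy" (the principal point, pixels), "origin" and "attitude" of the camera in the world. Camera axes: x right, y down, z forward; pixel columns grow to the right and rows downward; lengths in m; the calibration is good to about 2 mm. A picture is of the moment at which its call begins.
- hand_in(): hands the job in; it is judged then, once.
The state is a dict: "clock": time; "joint_pos": joint angles; "qvel": joint speeds; "tau": joint torques, N m; "tcp_pos": TCP position; "orientation": TCP orientation; "wrist_force": force on the tool from outside, world axes, zero at the start; "ft_torque": the same for the moment, N m; "finger_gap": finger opening in m; "grip_force": force on a finger pad.
Only numpy, scipy, OpenCV 4.12 (cv2) and the standard library are available. Lean on these libraries where they do the work, as an engineer would, in place of code of your own. Each camera call takes 0.05 s, during which the arm holds its last target. There are 200 camera calls.

TASK

Make up two kits from the stock on the bench, everything set down and let go inside its own compartment. The wiring kit, in the shallow tray with two rectangular compartments, gets the roll of black electrical tape lying flat in the larger compartment and the small blue-and-yellow fuse carton lying flat in the smaller one; the carton is in the clear-lidded case, so swing the lid up and right back until it stays open by itself, and leave it open. The labelling kit, in the tray with the round well, gets the big roll of white labels lying flat in the well and the hand stamp standing, knob up, in the slot beside it.

Things in the scene. Friction and masses are not known exactly. Their poses are not given: they have to be found in the camera images.
- tray_two: Shallow grey tray with one straight rib across it, fixed, 168 (x) x 100 (y) mm. Origin: centre of underside, z up. Floor 9 mm, rim 17 mm, rib 15 mm above the bench. Middles in its frame: larger compartment (90 x 92 mm, tape) x = -35, y = 0 mm; smaller one (66 x 92 mm, carton) x = +47, y = 0 mm. A black card holder is on its -x end, towards the robot.
- tray_well: Shallow grey tray with a round well, fixed, 156 (x) x 104 (y) mm. Origin: centre of underside, z up. Floor 9 mm, rim 17 mm, ribs 15 mm above the bench. Middles in its frame: round well (92 mm wide, labels) x = -24.5, y = 0 mm; slot (44 mm along x, 96 along y, stamp) x = +52, y = 0 mm. A black card holder is on its -x end, towards the robot.
- case: White case with a grey-framed clear lid, fixed, 120 (x) x 124 (y) mm, walls 37 mm high, 3 mm thick, floor 6 mm. Origin: centre of underside, z up. Front compartment (86 x 118 mm, middle x = -15 mm) holds the carton, seen through the lid; the rear one two fixed batteries. Hinge line parallel to y through x = +60, z = 37 mm; handle at the -x front.
- lid_handle (a point): Middle of the lid's grey loop handle: 48 mm wide (y), 9 mm thick, 32 mm out from the lid's front edge, free beside and beneath: pinch its two outer sides from above. The point lies 18 mm out from that edge, 138 mm from the hinge line and, shut, 42 mm above the bench. It turns with the lid: y along the hinge, -x from hinge to handle.
- case_lid (a joint): Lid angle in rad: 0 shut, grows as the lid swings up and back, away from the handle side; stop at 1.85. It swings freely, weighs 90 g, falls shut below about 1.5 and falls back to its stop beyond. Starts shut.
- carton: Small blue-and-yellow fuse carton, 52 (x) x 36 (y) x 16 mm, lying flat on the floor of the case's front compartment with its long side roughly along the case's x. Origin: centre of its underside, z up. About 30 g.
- tape: Roll of black electrical tape lying flat, 58 mm across, 19 mm high. Origin: centre of its underside, z up. About 50 g.
- label_roll: Roll of white blank labels lying flat, 68 mm across, 41 mm high. Origin: centre of its underside, z up. About 70 g.
- stamp: Hand stamp standing on its black foot, 18 (x) x 50 (y) x 12 mm, with a brown wooden knob on top, 14 (x) x 18 (y) mm, to 56 mm high. Origin: centre of its underside, z up. About 40 g.
There are look-alikes about, which are no part of the job. Leave any purple look-alike of the tape alone.

How it is judged:
On the way:
1. the lid of the case is swung back past its balance point and stays open (value of joint case_lid above 1.6 rad and contact force between case and the fingers below 0.1 N), for 0.3 s.
At the end, for the whole second after the job is handed in: The lid stands open (over 1.6 rad). Tape (within 17 mm of its compartment's middle), carton (20 mm), label roll (15 mm) and stamp (16 mm along the slot's width, 26 mm along its length) each stand on the floor of their own compartment, not tilted, released and at rest (value of joint case_lid above 1.6 rad and x of tape in the frame of tray_two between -0.053 and -0.017 m and y of tape in the frame of tray_two between -0.02 and 0.02 m and z of each of tape, carton in the frame of tray_two below 0.012 m and angle between each of tape, carton, label_roll, stamp's own z axis and vertical below 0.12 rad and linear speed of each of tape, carton, label_roll, stamp below 0.02 m/s and contact force between each of tape, carton, label_roll, stamp and the fingers below 0.1 N and x of carton in the frame of tray_two between 0.029 and 0.065 m and y of carton in the frame of tray_two between -0.03 and 0.03 m and x of label_roll in the frame of tray_well between -0.04 and -0.009 m and y of label_roll in the frame of tray_well between -0.016 and 0.016 m and z of each of label_roll, stamp in the frame of tray_well below 0.012 m and x of stamp in the frame of tray_well between 0.036 and 0.068 m and y of stamp in the frame of tray_well between -0.026 and 0.026 m); the robot touches nothing.
It also fails if it takes over 128 s, if anything falls off the work surface, if the arm or the gripper's body presses on something with over 40 N, if the wrist force passes 120 N, or if a joint passes its speed limit or range.

## Working session

There is one attempt and no reset: what is moved stays moved. The work goes in short steps, Python scripts to look and compute and a shell command to move; the robot and the scene stay as the last step left them, time stands still between calls to the robot, and variables do not carry over. Pictures are saved under pics/ and viewed, at most 14 in all, crops included, and the job is handed in when it is done.

```bash
mkdir -p pics; ls
python3 - <<'E'
from workcell import status, optics, env
import cv2,numpy as np
s=status.get_state();print(s); print(env.tip_reach)
for n in("scene","top","wrist"):
    c=optics.read_camera(n);cv2.imwrite(f"pics/{n}0.png",c["frame"][:,:,::-1]);np.savez(f"{n}0.npz",**c)
    print(n,c["vfov"],c["cx"],c["cy"],c["origin"],c["attitude"])
E
```

```text
pics
{'clock': 0.0, 'joint_pos': array([1.19940666e+00, 3.14002886e-01, 4.49550573e-02, 1.30362645e+00,
       1.50182835e-05, 1.43121508e+00]), 'qvel': array([ 8.15492058e-04,  9.00964557e-05,  3.68634076e-04,  1.65895740e-03,
       -1.21661071e-03,  1.58525822e-04]), 'tau': array([ 9.62009690e-04, -4.80624390e+01,  2.98532152e+01,  1.90689712e-02,
        2.26275738e-04,  4.58361328e-06]), 'tcp_pos': array([0.13194867, 0.55924597, 0.30299758]), 'orientation': array([-2.44558355e-04,  1.15644833e-01,  9.93290185e-01, -9.06597976e-04]), 'wrist_force': array([ 0.00634969, -0.0457035 , -0.39192315]), 'ft_torque': array([0.01512585, 0.03653325, 0.05088445]), 'grip_force': 0.0, 'finger_gap': 0.0853311614788716}
0.0726
scene 45.05653198242424 315.4609306047756 201.40838247202976 [0.18861271 0.82258438 0.72386774] [ 0.11828172 -0.27295974  0.87737469 -0.37645195]
top 52.556973840776784 309.9554928652158 201.9709008208434 [0.45863002 0.26354338 1.00588108] [-0.03908694  0.70842776 -0.70320556  0.04587221]
wrist 60.803766670667805 321.0055049285662 197.8159560545365 [0.05009993 0.57951591 0.37353085] [0.12997876 0.77301897 0.612396   0.10255892]
```

View pics/scene0.png

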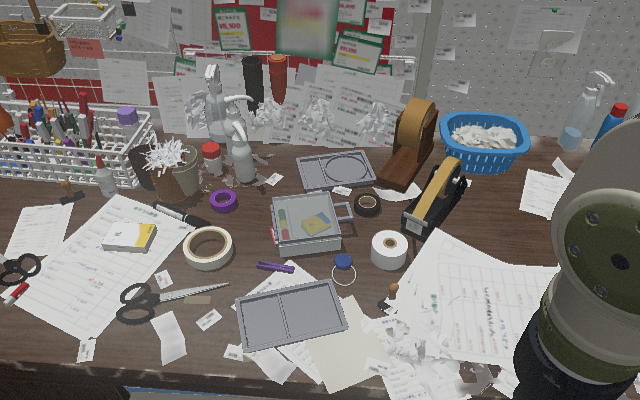

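View pics/top0.png

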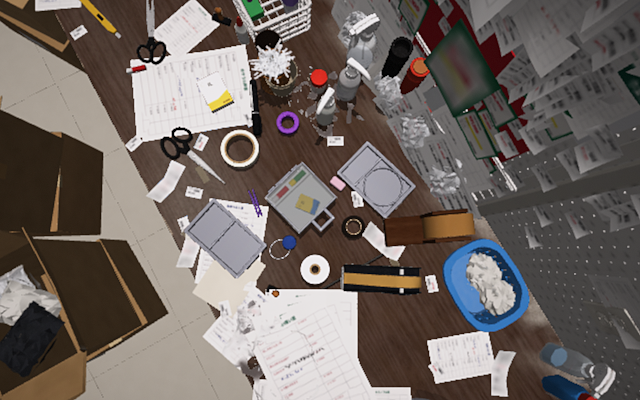

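The scene view shows tray_two at about (290,315), tray_well at (336,170) and the case at (305,222), with its handle at (345,212).

What could be taken for each thing, with top-view pixels:

| Wanted | Choice | Look-alikes |
|---|---|---|
| Tape | black roll (353,226) | purple roll (287,123), masking roll (240,148) |
| Labels | white roll (315,268) | masking roll (240,148) |
| Stamp | brown knob (273,293) | stamp by the paper, scene (68,190) |
| Carton | in the case (308,204) | carton on the paper (215,93) |

Next I'll check these in one close crop.

```bash
cat > h.py <<'E'
import numpy as np,cv2
from scipy.spatial.transform import Rotation as R
def rot(q): return R.from_quat([q[1],q[2],q[3],q[0]]).as_matrix()
def foc(c): return 200/np.tan(np.radians(float(c["vfov"]))/2)
def ray(c,u,v):
    d=np.array([(u-c["cx"])/foc(c),(v-c["cy"])/foc(c),1]); return rot(c["attitude"])@d
def onz(c,u,v,z):
    d=ray(c,u,v);o=c["origin"];return o+d*(z-o[2])/d[2]
def dep(c,u,v): return c["origin"]+ray(c,u,v)*np.median(c["depth"][int(v)-1:int(v)+2,int(u)-1:int(u)+2])
def proj(c,p):
    q=rot(c["attitude"]).T@(np.array(p)-c["origin"]);return c["cx"]+foc(c)*q[0]/q[2],c["cy"]+foc(c)*q[1]/q[2]
def cloud(c):
    v,u=np.mgrid[0:400,0:640];d=c["depth"]
    P=np.stack([(u-c["cx"])/foc(c)*d,(v-c["cy"])/foc(c)*d,d],-1)@rot(c["attitude"]).T+c["origin"]
    return P
def tri(c1,p1,c2,p2):
    a,b=ray(c1,*p1),ray(c2,*p2);A=np.stack([a,-b],1);o1,o2=c1["origin"],c2["origin"]
    s=np.linalg.lstsq(A,o2-o1,rcond=None)[0];m1,m2=o1+a*s[0],o2+b*s[1]
    return (m1+m2)/2,np.linalg.norm(m1-m2)
E
python3 - <<'E'
from h import *
t=dict(np.load("top0.npz"));s=dict(np.load("scene0.npz"))
print(rot(t["attitude"]))
for n,u,v in[("tape",353,226),("tapeedge",353,218),("roll",308,262),("stamp",274,293),("lid",300,215),("desk",290,165),("handle",331,226),("tw",386,186),("tt",205,235)]: print(n,dep(t,u,v).round(4))
for n,u,v in[("roll",382,242),("stampknob",394,287),("tape",367,213)]: print(n,dep(s,u,v).round(4))
def crop(c,x,y,w,h,k,f): cv2.imwrite(f,cv2.resize(c["frame"][y:y+h,x:x+w,::-1],None,fx=k,fy=k,interpolation=cv2.INTER_CUBIC))
crop(t,175,135,250,170,3,"pics/top1.png")
crop(s,225,140,200,180,3.3,"pics/scene1.png")
E
```

```text
[[ 0.00679536 -0.99275467  0.11996661]
 [-0.99992669 -0.0079483  -0.00913463]
 [ 0.01002198 -0.11989574 -0.9927359 ]]
tape [5.208e-01 1.469e-01 2.000e-04]
tapeedge [0.5393 0.1489 0.0188]
roll [0.4327 0.2583 0.0407]
stamp [0.3619 0.3361 0.0541]
lid [0.543  0.2781 0.0482]
desk [6.738e-01 3.054e-01 6.000e-04]
handle [0.5204 0.2017 0.0018]
tw [0.6207 0.0649 0.0092]
tt [0.4956 0.5107 0.0094]
roll [0.4313 0.2523 0.0413]
stampknob [0.3606 0.3408 0.0536]
tape [0.5064 0.1754 0.0131]
```

View pics/top1.png

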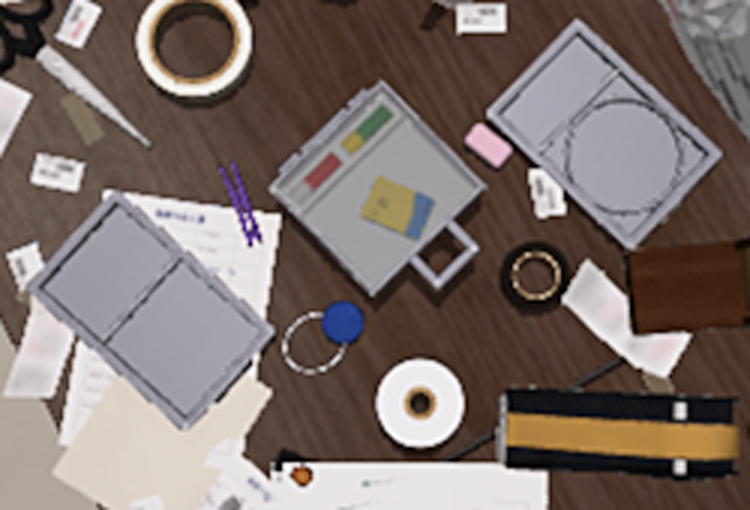

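View pics/scene1.png

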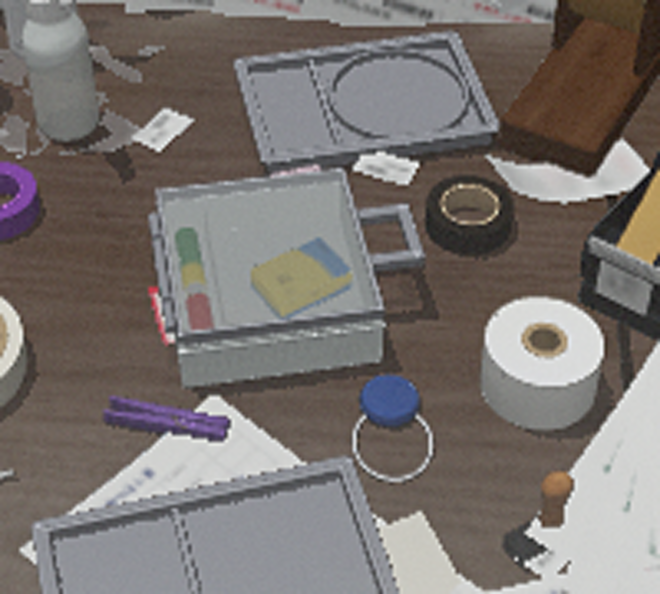

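The crops confirm the choices. The black tape is at top crop (535,277), the labels at (420,402), the stamp's knob at (301,475) with its black foot behind, and the case handle at (447,255). Each tray's large compartment is at its lower right, towards the robot. Now I'll triangulate.

```bash
cat > m.py <<'E'
from h import *
t=dict(np.load("top0.npz"));s=dict(np.load("scene0.npz"))
T=lambda x,y:(175+(x-1)/3,135+(y-1)/3)
S=lambda x,y:(225+(x-1)/3.3,140+(y-1)/3.3)
def two(n,a,b):
    p,e=tri(t,T(*a),s,S(*b));print(n,p.round(4),"gap",e.round(4));return p
two("lid far/handle",(487,187),(347,173));two("lid near/handle",(374,296),(382,325));two("lid hinge near",(271,188),(182,348))
two("handle outer1",(479,247),(410,207));two("handle outer2",(438,290),(424,265))
two("rolltop",(420,402),(544,341));two("knob",(301,475),(557,487));two("tapetop",(535,277),(469,205))
two("well hole r",(684,153),(469,93)) 
for nm,cs in (("two",[(118,194),(272,330),(187,428),(30,288)]),("well",[(577,22),(720,153),(636,246),(488,115)])):
    P=np.array([onz(t,*T(*c),0.017) for c in cs]);print(nm,P.mean(0).round(4),[np.linalg.norm(P[i]-P[i-1]).round(4) for i in range(4)])
    for i,j in((1,0),(2,3)):
        d=P[i]-P[j];d=-d;print(" x axis deg",np.degrees(np.arctan2(d[1],d[0])).round(2))
P=cloud(t);F=t["frame"]
for nm,(x,y),r,zr in(("roll",(420,402),20,(.037,.045)),("tape",(535,277),17,(.014,.023)),("knob",(301,475),8,(.045,.06)),("foot",(298,468),14,(.008,.03)),("handle",(447,255),19,(.03,.06))):
    u,v=map(int,T(x,y));Q=P[v-r:v+r,u-r:u+r].reshape(-1,3);Q=Q[(Q[:,2]>zr[0])&(Q[:,2]<zr[1])]
    (cx,cy),(w,h),a=cv2.minAreaRect((Q[:,:2]*1000).astype(np.float32));print(nm,len(Q),np.median(Q[:,2]).round(4),"rect",round(cx,1),round(cy,1),round(w,1),round(h,1),round(a,1))
for n,c in(("l",[(380,84),(487,187),(374,296),(271,188)]),):
    Q=np.array([onz(t,*T(*k),0.042) for k in c]);print(Q.round(4),Q.mean(0).round(4),[np.linalg.norm(Q[i]-Q[i-1]).round(4) for i in range(4)])
E
python3 m.py
```

```text
lid far/handle [0.5888 0.1902 0.0404] gap 0.0021
lid near/handle [0.5026 0.2807 0.0328] gap 0.0053
lid hinge near [0.5873 0.3638 0.0361] gap 0.0025
handle outer1 [0.5394 0.1962 0.0422] gap 0.0001
handle outer2 [0.5067 0.2293 0.0373] gap 0.0033
rolltop [0.4183 0.243  0.0379] gap 0.0027
knob [0.3621 0.335  0.045 ] gap 0.0025
tapetop [0.5194 0.15   0.0181] gap 0.0046
well hole r [ 0.6156  0.0091 -0.0267] gap 0.0267
two [0.4889 0.4597 0.017 ] [np.float64(0.1033), np.float64(0.1687), np.float64(0.1028), np.float64(0.171)]
 x axis deg 49.4
 x axis deg 49.55
well [0.6365 0.0902 0.017 ] [np.float64(0.1091), np.float64(0.1606), np.float64(0.105), np.float64(0.162)]
 x axis deg 46.84
 x axis deg 48.3
roll 599 0.0407 rect 417.6 242.8 66.4 66.4 45.1
tape 324 0.0189 rect 519.4 143.3 69.5 54.5 87.0
knob 42 0.052 rect 362.6 335.2 16.4 12.7 43.7
foot 332 0.0174 rect 356.5 339.5 44.1 63.7 0.4
handle 559 0.0473 rect 543.8 233.1 71.8 71.2 0.5
[[0.6709 0.2762 0.042 ]
 [0.5877 0.1898 0.042 ]
 [0.4999 0.2794 0.042 ]
 [0.5854 0.3625 0.042 ]] [0.586 0.277 0.042] [np.float64(0.1215), np.float64(0.12), np.float64(0.1254), np.float64(0.1193)]
```

```bash
cat > go.py <<'E'
# how far to go: python3 go.py x y zgrasp yangle_deg  -> turn (10deg units), then tool shifts (40mm units) after the turn
import sys;from h import *
from workcell import status
st=status.get_state();A=rot(st["orientation"]);ang=np.degrees(np.arctan2(A[1,1],A[0,1]))
print("t",round(st["clock"],2),"grasp",(st["tcp_pos"]+[0,0,-.054]).round(4),"yang",ang.round(2),"q",st["joint_pos"].round(2),"F",st["wrist_force"].round(1),"gap",round(st["finger_gap"],4),"grip",round(st["grip_force"],1))
a=list(map(float,sys.argv[1:]))
while a:
    x,y,z,g=a[:4];a=a[4:]
    d=((ang-g)+90)%180-90
    w=np.radians(ang-d);ey=np.array([np.cos(w),np.sin(w)]);ex=np.array([-ey[1],ey[0]])
    D=np.array([x,y,z])-(st["tcp_pos"]+[0,0,-.054])
    print("turn",round(d/10,2),"x",round(D[:2]@ex/.04,2),"y",round(D[:2]@ey/.04,2),"z",round(-D[2]/.04,2))
E
python3 go.py .5308 .2218 .046 135.1
python3 - <<'E'
from h import *
for n in("top0","scene0"):
    P=cloud(dict(np.load(n+".npz"))).reshape(-1,3)
    m=(P[:,2]>.06)&(P[:,2]<.45)&(P[:,0]>.35)&(P[:,0]<.85)&(P[:,1]>-.05)&(P[:,1]<.6)
    Q=P[m];H={}
    for p in Q:
        k=(round(p[0]/.05)*.05,round(p[1]/.05)*.05);H.setdefault(k,[]).append(p[2])
    print(n,{(round(k[0],2),round(k[1],2)):round(max(v),2) for k,v in sorted(H.items()) if len(v)>5})
E
```

```text
t 0.15 grasp [0.132  0.5594 0.2492] yang 76.72 q [1.2  0.31 0.05 1.3  0.   1.43] F [ 0.9 -0.1  0.8] gap 0.0854 grip 0.0
turn -5.84 x -1.06 y -13.02 z 5.08
top0 {(0.35, 0.0): np.float64(0.07), (0.35, 0.05): np.float64(0.09), (0.35, 0.1): np.float64(0.08), (0.35, 0.15): np.float64(0.06), (0.4, -0.05): np.float64(0.09), (0.4, 0.0): np.float64(0.11), (0.4, 0.05): np.float64(0.12), (0.4, 0.1): np.float64(0.12), (0.4, 0.15): np.float64(0.09), (0.4, 0.2): np.float64(0.07), (0.45, -0.05): np.float64(0.09), (0.45, 0.05): np.float64(0.09), (0.45, 0.15): np.float64(0.07), (0.5, -0.05): np.float64(0.16), (0.5, 0.0): np.float64(0.16), (0.55, -0.05): np.float64(0.16), (0.55, 0.0): np.float64(0.16), (0.6, -0.05): np.float64(0.09), (0.65, -0.05): np.float64(0.12), (0.7, -0.05): np.float64(0.38), (0.7, 0.0): np.float64(0.14), (0.75, -0.05): np.float64(0.45), (0.75, 0.0): np.float64(0.39), (0.75, 0.05): np.float64(0.09), (0.75, 0.25): np.float64(0.14), (0.8, -0.05): np.float64(0.45), (0.8, 0.0): np.float64(0.44), (0.8, 0.05): np.float64(0.21), (0.8, 0.2): np.float64(0.15), (0.8, 0.25): np.float64(0.15
[... 720 characters left out ...]
64(0.16), (0.55, -0.05): np.float64(0.16), (0.55, 0.0): np.float64(0.16), (0.6, -0.05): np.float64(0.1), (0.65, -0.05): np.float64(0.13), (0.7, -0.05): np.float64(0.16), (0.7, 0.0): np.float64(0.14), (0.75, -0.05): np.float64(0.34), (0.75, 0.0): np.float64(0.33), (0.75, 0.05): np.float64(0.09), (0.75, 0.25): np.float64(0.14), (0.8, -0.05): np.float64(0.19), (0.8, 0.0): np.float64(0.33), (0.8, 0.05): np.float64(0.21), (0.8, 0.2): np.float64(0.15), (0.8, 0.25): np.float64(0.15), (0.85, -0.05): np.float64(0.19), (0.85, 0.0): np.float64(0.33), (0.85, 0.05): np.float64(0.28), (0.85, 0.1): np.float64(0.1), (0.85, 0.15): np.float64(0.16), (0.85, 0.3): np.float64(0.1), (0.85, 0.35): np.float64(0.1)}
```

```bash
python3 -m handwheel '{"deltas":[[1,0,0,0,-1],[1,0,0,0,-1],[1,0,0,0,-1],[1,0,0,0,-1],[1,0,0,0,-1],[1,0,0,0,-0.84],[1,-0.53,-1,0,0],[1,-0.53,-1,0,0],[1,0,-1,0,0],[1,0,-1,0,0],[1,0,-1,0,0],[1,0,-1,0,0],[1,0,-1,0,0],[1,0,-1,0,0],[1,0,-1,0,0],[1,0,-1,0.5,0],[1,0,-1,0.5,0],[1,0,-1,0.5,0],[1,0,-1,0.5,0],[1,0,0,0,0]]}' 20; python3 go.py .5308 .2218 .046 135.1
python3 - <<'E'
from workcell import optics
import cv2,numpy as np
c=optics.read_camera("wrist");cv2.imwrite("pics/w1.png",c["frame"][:,:,::-1]);np.savez("w1.npz",**c)
from h import proj
print(proj(c,[.5308,.2218,.046]))
E
```

```text
clock: 2.65
tcp_pos: [0.5312, 0.2205, 0.2216]
orientation: [-0.002, -0.382, 0.924, 0.0]
wrist_force: [0.0, -0.9, 0.3]
finger_gap: 0.0853
grip_force: 0.0
t 2.65 grasp [0.5312 0.2205 0.1676] yang 134.9 q [ 0.25  0.35 -0.1   1.12 -0.   -0.53] F [ 0.  -0.9  0.3] gap 0.0853 grip 0.0
turn -0.02 x -0.02 y 0.03 z 3.04
(np.float64(321.3993320421475), np.float64(197.33843463581042))
```

View pics/w1.png

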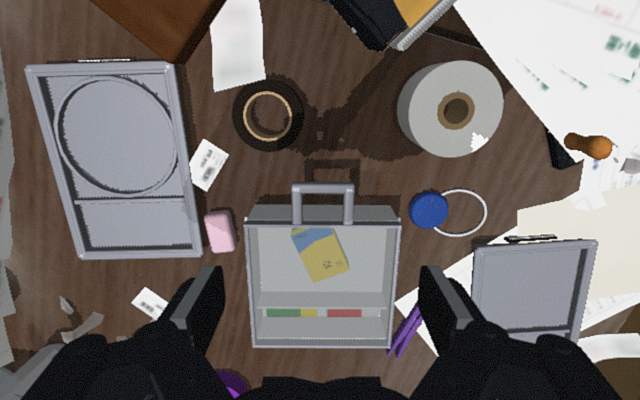

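The wrist view shows the handle centred at (323,205) between the fingers, the tape at (268,114), the labels at (450,110), the stamp's knob at (590,146) and the carton turned about 25° at (320,255). Next I'll go down and pinch the handle.

```bash
python3 -m handwheel '{"deltas":[[1,0,0.03,0.8,0],[1,0,0,0.8,0],[1,0,0,0.8,0],[1,0,0,0.7,0],[1,0,0,0,0],[-0.3,0,0,0,0],[-0.3,0,0,0,0],[-0.3,0,0,0,0],[-0.3,0,0,0,0],[-0.3,0,0,0,0],[-0.3,0,0,0,0]]}' 20; python3 go.py .5308 .2218 .044 135.1
python3 - <<'E'
import numpy as np
H=.138;p0=0.04 # offset of handle above hinge line 5mm
prev=None
for th in np.arange(0,1.80,.145):
    x=-.138*np.cos(th)+.005*np.sin(th);z=.138*np.sin(th)+.005*np.cos(th)
    if prev: print(round(th,2),"out",round((x-prev[0])/.04,2),"z",round(-(z-prev[1])/.04,2))
    prev=(x,z)
E
```

```text
clock: 4.08
tcp_pos: [0.5316, 0.2232, 0.1022]
orientation: [0.002, -0.383, 0.924, -0.001]
wrist_force: [1.5, -3.5, 5.5]
finger_gap: 0.0479
grip_force: 22.9
t 4.08 grasp [0.5316 0.2232 0.0482] yang 135.07 q [ 0.26  0.45 -0.27  0.84 -0.   -0.53] F [ 1.5 -3.5  5.5] gap 0.0479 grip 22.9
turn -0.0 x 0.04 y -0.01 z 0.11
0.14 out 0.05 z -0.5
0.29 out 0.13 z -0.48
0.43 out 0.19 z -0.46
0.58 out 0.26 z -0.43
0.72 out 0.32 z -0.39
0.87 out 0.37 z -0.34
1.01 out 0.42 z -0.28
1.16 out 0.45 z -0.22
1.3 out 0.48 z -0.15
1.45 out 0.49 z -0.08
1.6 out 0.5 z -0.01
1.74 out 0.5 z 0.07
```

```bash
python3 -m handwheel '{"deltas":[[-0.3,-0.05,0,-0.5,0],[-0.3,-0.13,0,-0.48,0],[-0.3,-0.19,0,-0.46,0],[-0.3,-0.26,0,-0.43,0],[-0.3,0,0,0,0]]}'; python3 go.py
```

```text
clock: 4.7
tcp_pos: [0.5498, 0.2413, 0.177]
orientation: [0.003, -0.383, 0.924, -0.001]
wrist_force: [4.5, -4.2, 0.2]
finger_gap: 0.0472
grip_force: 22.4
t 4.7 grasp [0.5498 0.2413 0.123 ] yang 135.07 q [ 0.28  0.42 -0.11  1.03 -0.   -0.51] F [ 4.5 -4.2  0.2] gap 0.0472 grip 22.4
```

```bash
python3 -m handwheel '{"deltas":[[-0.3,-0.32,0,-0.39,0],[-0.3,-0.37,0,-0.34,0],[-0.3,-0.42,0,-0.28,0],[-0.3,-0.45,0,-0.22,0],[-0.3,-0.48,0,-0.15,0],[-0.3,-0.49,0,-0.08,0],[-0.3,-0.50,0,-0.01,0],[-0.3,-0.50,0,0.07,0],[-0.3,0,0,0,0],[-0.3,0,0,0,0]]}'; python3 go.py
python3 - <<'E'
from workcell import optics
import cv2,numpy as np
c=optics.read_camera("scene");cv2.imwrite("pics/s2.png",c["frame"][60:320,150:550,::-1].repeat(2,0).repeat(2,1))
E
```

```text
clock: 5.95
tcp_pos: [0.6498, 0.3398, 0.2323]
orientation: [0.003, -0.383, 0.924, -0.002]
wrist_force: [7.3, -6.0, 4.3]
finger_gap: 0.0473
grip_force: 22.8
t 5.95 grasp [0.6498 0.3398 0.1783] yang 135.01 q [ 0.37  0.66  0.41  1.32 -0.   -0.41] F [ 7.3 -6.   4.3] gap 0.0473 grip 22.8
```

View pics/s2.png

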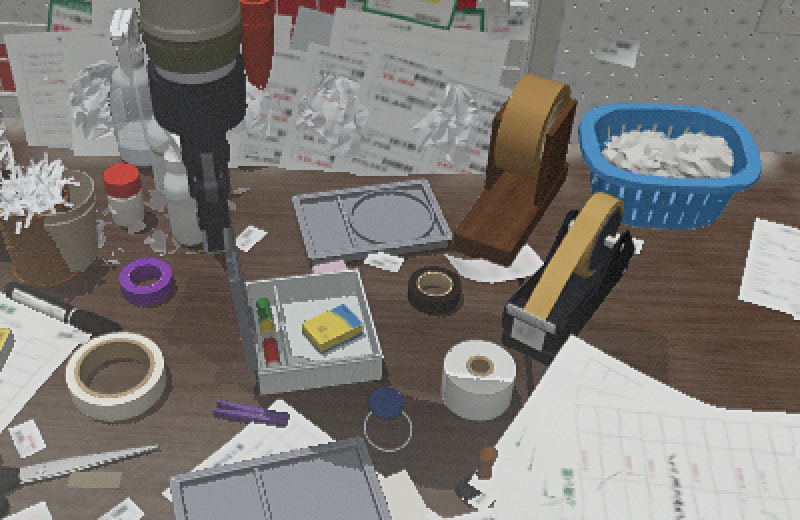

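The scene view shows the lid standing just past vertical in the fingers at (235,290), and the case open. Now I'll release it, back off and look at the carton.

```bash
python3 -m handwheel '{"deltas":[[0.6,0,0,0,0],[0.6,0,0,0,0],[0.6,0,0,0,0],[0.6,0,0,0,0],[0.6,0,0,-0.8,0],[0.6,0,0,-0.8,0],[0.6,0,0,-0.4,0],[0.6,0.9,0,0,0],[0.6,0.9,0,0,0],[0.6,0.9,0,0,0],[0.6,0.9,0,0.3,0],[0.6,0.5,0,0.3,0],[0.6,0,0,0,0],[0.6,0,0,0,0]]}'
python3 go.py
python3 - <<'E'
from workcell import optics
import cv2,numpy as np
c=optics.read_camera("wrist");cv2.imwrite("pics/w2.png",c["frame"][:,:,::-1]);np.savez("w2.npz",**c)
E
```

```text
clock: 7.75
tcp_pos: [0.5321, 0.2258, 0.2873]
orientation: [0.001, -0.384, 0.923, 0.0]
wrist_force: [-0.1, -0.2, -0.1]
finger_gap: 0.0683
grip_force: 0.0
t 7.75 grasp [0.5321 0.2258 0.2333] yang 135.13 q [ 0.26  0.32  0.02  1.27  0.   -0.53] F [-0.1 -0.2 -0.1] gap 0.0683 grip 0.0
```

View pics/w2.png

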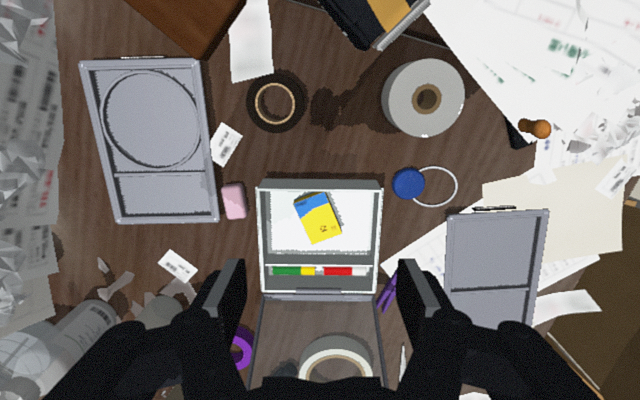

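The lid stays open and the carton lies bare at about (318,218). I'll measure everything from this view and cross-check it with the first wrist view.

```bash
cat > m2.py <<'E'
from h import *
c=dict(np.load("w2.npz"));w1=dict(np.load("w1.npz"));top=dict(np.load("top0.npz"))
P=cloud(c);F=c["frame"];hsv=cv2.cvtColor(F,cv2.COLOR_RGB2HSV)
def rect(n,box,m):
    x0,y0,x1,y1=box;M=np.zeros(m.shape,bool);M[y0:y1,x0:x1]=m[y0:y1,x0:x1]
    Q=P[M];(cx,cy),(w,h),a=cv2.minAreaRect((Q[:,:2]*1000).astype(np.float32));print(n,len(Q),"z",np.percentile(Q[:,2],[5,50,95]).round(4),"rect",round(cx,1),round(cy,1),round(w,1),round(h,1),round(a,1))
sat=hsv[...,1]
rect("carton",(285,188,350,248),(sat>110)&(P[...,2]>.014))
rect("case floor",(270,200,290,240),(P[...,2]>-1))
rect("roll",(375,50,475,145),(P[...,2]>.036)&(P[...,2]<.046))
rect("tape",(240,65,312,140),(P[...,2]>.014)&(P[...,2]<.024))
rect("knob",(500,105,560,155),(P[...,2]>.035)&(P[...,2]<.06)&(sat>100))
rect("foot?",(495,105,560,165),(P[...,2]>.007)&(P[...,2]<.03)&(hsv[...,2]<60))
rect("two rim",(430,195,560,330),(P[...,2]>.015)&(P[...,2]<.019))
rect("well rim",(70,45,225,235),(P[...,2]>.0158)&(P[...,2]<.0185))
print("roll2v",tri(c,(427,98),top,(314.7,268.7)),"tape2v",tri(c,(275,103),w1,(268,114)),"knob2v",tri(c,(541,129),w1,(598,147)))
# rim corners
for n,cs in(("two",[(452,212),(549,210)]),("well",[(81,61),(199,58),(217,222),(116,225)])):
    Q=np.array([onz(c,*k,.017) for k in cs]);print(n,Q.round(4),Q.mean(0).round(4),[np.degrees(np.arctan2(*(Q[i]-Q[i-1])[1::-1])).round(1) for i in range(len(Q))])
x,y=490,100;cv2.imwrite("pics/w2c.png",cv2.resize(F[90:175,470:575,::-1],None,fx=6,fy=6,interpolation=cv2.INTER_CUBIC))
E
python3 m2.py
```

```text
carton 1486 z [0.021  0.0224 0.0236] rect 540.7 219.9 166.7 45.0 53.0
case floor 800 z [0.0053 0.0065 0.0077] rect 555.9 204.1 180.3 28.7 33.1
roll 4435 z [0.039  0.0403 0.0416] rect 417.3 244.8 67.3 67.6 44.8
tape 2083 z [0.0172 0.0187 0.0221] rect 517.1 147.5 64.1 57.3 48.9
knob 328 z [0.0382 0.0516 0.0554] rect 363.1 335.2 16.9 11.5 57.3
foot? 246 z [0.008  0.0118 0.0132] rect 372.3 345.4 14.0 33.7 5.6
two rim 2471 z [0.0155 0.0171 0.0183] rect 481.4 453.9 153.7 111.7 48.9
well rim 4638 z [0.016  0.017  0.0182] rect 628.7 95.7 175.8 128.8 46.3
roll2v (array([0.41778258, 0.24273558, 0.04841764]), np.float64(0.0006591541616421771)) tape2v (array([ 0.52462367,  0.14881799, -0.02007011]), np.float64(0.0006123330199516513)) knob2v (array([0.36126041, 0.33738798, 0.04546581]), np.float64(0.00030423694542841496))
two [[0.4679 0.3614 0.017 ]
 [0.3928 0.4328 0.017 ]] [0.4303 0.3971 0.017 ] [np.float64(-43.5), np.float64(136.5)]
well [[ 0.6196 -0.0017  0.017 ]
 [ 0.5398  0.074   0.017 ]
 [ 0.6559  0.191   0.017 ]
 [ 0.7367  0.1158  0.017 ]] [0.638  0.0948 0.017 ] [np.float64(-134.9), np.float64(136.5), np.float64(45.2), np.float64(-43.0)]
```

View pics/w2c.png

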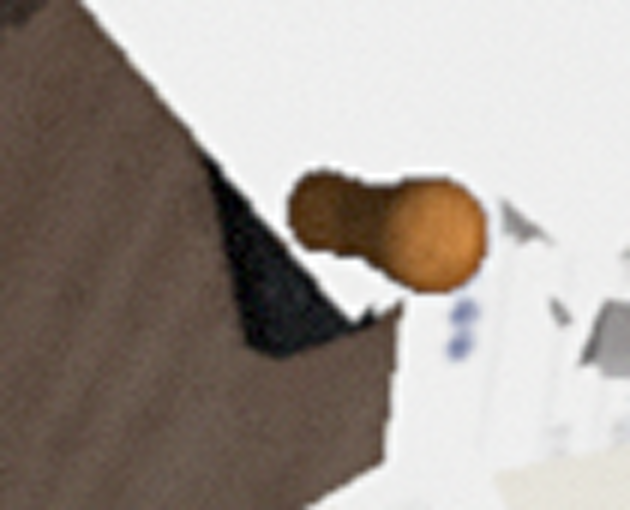

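```bash
cat > m3.py <<'E'
from h import *
def comp(n,c,box,cond):
    P=cloud(c);x0,y0,x1,y1=box;M=np.zeros((400,640),np.uint8);M[y0:y1,x0:x1]=cond(P,cv2.cvtColor(c["frame"],cv2.COLOR_RGB2HSV))[y0:y1,x0:x1]
    k,L,S,_=cv2.connectedComponentsWithStats(M,connectivity=8);i=1+np.argmax(S[1:,4]);Q=P[L==i]
    (cx,cy),(w,h),a=cv2.minAreaRect((Q[:,:2]*1000).astype(np.float32));print(n,len(Q),"z",np.median(Q[:,2]).round(4),"rect",round(cx,1),round(cy,1),round(w,1),round(h,1),round(a,1))
if __name__=="__main__":
    c=dict(np.load("w2.npz"));t=dict(np.load("top0.npz"));w1=dict(np.load("w1.npz"))
    z=lambda a,b:lambda P,H:(P[...,2]>a)&(P[...,2]<b)
    comp("carton",c,(285,188,350,248),lambda P,H:(H[...,1]>110)&(P[...,2]>.017))
    comp("tape",c,(240,65,312,140),z(.0155,.0205));comp("tape top",t,(335,210,372,244),z(.0155,.022))
    comp("two top",t,(175,190,275,290),z(.0148,.019));comp("well top",t,(330,135,420,222),z(.0148,.019))
    comp("well w2",c,(70,45,225,235),z(.0158,.0185));comp("well w1",w1,(15,50,215,270),z(.0155,.019))
E
python3 m3.py
```

```text
carton 1462 z 0.0224 rect 540.7 219.9 166.7 45.0 53.0
tape 1766 z 0.0186 rect 519.5 151.2 54.8 55.7 45.4
tape top 267 z 0.0188 rect 519.3 149.6 54.9 54.4 45.3
two top 622 z 0.017 rect 490.3 462.3 178.0 110.1 49.3
well top 706 z 0.0169 rect 637.6 92.5 165.9 115.8 45.7
well w2 4330 z 0.0171 rect 637.3 94.3 165.8 114.4 46.3
well w1 6927 z 0.0171 rect 637.6 94.1 166.0 115.1 46.4
```

```bash
python3 - <<'E'
from h import *
c=dict(np.load("w2.npz"));H=cv2.cvtColor(c["frame"],cv2.COLOR_RGB2HSV)
M=np.zeros((400,640),np.uint8);M[188:248,285:350]=(H[188:248,285:350,1]>130)
k,L,S,_=cv2.connectedComponentsWithStats(M);i=1+np.argmax(S[1:,4]);print(S[i])
Q=np.array([onz(c,u,v,.0222)[:2]*1000 for v,u in zip(*np.nonzero(L==i))],np.float32)
print(cv2.minAreaRect(Q),Q.mean(0))
E
python3 go.py
```

```text
[ 294  192   47   52 1451]
((572.8434448242188, 262.1983642578125), (53.872474670410156, 35.55644607543945), 67.51422882080078) [573.1514 262.7   ]
t 7.8 grasp [0.5323 0.226  0.2333] yang 135.14 q [ 0.26  0.32  0.02  1.27  0.   -0.53] F [-0.1 -0.   1.1] gap 0.0686 grip 0.0
```

```bash
python3 - <<'E'
from h import *
from workcell import env
print(env.tip_reach)
for f,tz,bx in(("w1.npz",.2216,(170,225,255,330)),("w2.npz",.2873,(195,250,250,330)),("w2.npz",.2873,(395,450,250,330))):
    c=dict(np.load(f));P=cloud(c);x0,x1,y0,y1=bx;Q=P[y0:y1,x0:x1,2];d=c["depth"][y0:y1,x0:x1]
    Z=tz-Q[(d>0)&(d<.25)]
    print(f,len(Z),np.percentile(Z,[90,95,98,99.5]).round(4))
E
python3 go.py .573 .2625 .10 157.5
```

```text
0.0726
w1.npz 2863 [0.052  0.0543 0.0563 0.0582]
w2.npz 3001 [0.0565 0.0596 0.062  0.0639]
w2.npz 3035 [0.0565 0.0595 0.0619 0.064 ]
t 7.8 grasp [0.5323 0.226  0.2333] yang 135.14 q [ 0.26  0.32  0.02  1.27  0.   -0.53] F [-0.1 -0.   1.1] gap 0.0686 grip 0.0
turn -2.24 x -1.23 y -0.59 z 3.33
```

```bash
python3 -m handwheel '{"deltas":[[0.4,0,0,0.8,-1],[0.4,0,0,0.8,-1],[0.4,0,0,0.8,-0.24],[0.4,-0.6,-0.3,0.8,0],[0.4,-0.63,-0.29,0.13,0],[0.4,0,0,0,0],[0.4,0,0,0,0]]}' 25;python3 go.py .573 .2625 .027 157.5
```

```text
clock: 8.68
tcp_pos: [0.572, 0.262, 0.1536]
orientation: [-0.0, -0.556, 0.831, -0.0]
wrist_force: [0.0, 0.2, -0.3]
finger_gap: 0.0601
grip_force: 0.0
t 8.68 grasp [0.572  0.262  0.0996] yang 157.55 q [ 0.3   0.5  -0.06  1.02 -0.   -0.88] F [ 0.   0.2 -0.3] gap 0.0601 grip 0.0
turn 0.01 x -0.02 y -0.02 z 1.82
```

```bash
python3 -m handwheel '{"deltas":[[0.4,-0.02,-0.02,0.7,0],[0.4,0,0,0.7,0],[0.4,0,0,0.4,0],[0.4,0,0,0,0],[-0.5,0,0,0,0],[-0.5,0,0,0,0],[-0.5,0,0,0,0],[-0.5,0,0,0,0],[-0.5,0,0,0,0]]}' 25;python3 go.py
python3 -m handwheel '{"deltas":[[-0.5,0,0,-0.4,0],[-0.5,0,0,-0.8,0],[-0.5,0,0,-0.8,0],[-0.5,0,0,-0.6,0],[-0.5,0,0,0,0]]}'
python3 go.py .5201 .4967 .11 139.4
```

```text
clock: 9.8
tcp_pos: [0.574, 0.2625, 0.0831]
orientation: [0.001, -0.556, 0.831, -0.0]
wrist_force: [-0.4, 0.2, 5.9]
finger_gap: 0.0354
grip_force: 26.5
t 9.8 grasp [0.574  0.2625 0.0291] yang 157.52 q [ 0.3   0.56 -0.14  0.87 -0.   -0.88] F [-0.4  0.2  5.9] gap 0.0354 grip 26.5
clock: 10.42
tcp_pos: [0.5743, 0.2627, 0.1885]
orientation: [0.002, -0.556, 0.831, -0.001]
wrist_force: [0.8, -0.7, -0.8]
finger_gap: 0.0349
grip_force: 25.8
t 10.43 grasp [0.5743 0.2627 0.1345] yang 157.52 q [ 0.3   0.47 -0.01  1.09  0.   -0.88] F [ 0.8 -0.7 -0.8] gap 0.0349 grip 25.8
turn 1.81 x -3.56 y 4.84 z 0.61
```

```bash
python3 go.py .46 .36 .13 139.4
```

```text
t 10.43 grasp [0.5743 0.2627 0.1345] yang 157.52 q [ 0.3   0.47 -0.01  1.09  0.   -0.88] F [ 0.8 -0.7 -0.8] gap 0.0349 grip 25.8
turn 1.81 x 0.01 y 3.75 z 0.11
```

```bash
python3 -m handwheel '{"deltas":[[-0.5,0,0,0,0.9],[-0.5,0,0,0,0.91],[-0.5,0,0.9,0,0],[-0.5,0,0.95,0,0],[-0.5,0,0.95,0,0],[-0.5,0,0.95,0,0],[-0.5,0,0,0,0]]}'; python3 go.py .5201 .4967 .11 139.4
```

```text
clock: 11.3
tcp_pos: [0.4563, 0.3608, 0.1843]
orientation: [-0.001, -0.42, 0.908, 0.0]
wrist_force: [0.7, -0.1, -0.3]
finger_gap: 0.035
grip_force: 25.8
t 11.3 grasp [0.4563 0.3608 0.1303] yang 139.63 q [ 0.53  0.39 -0.15  1.04  0.   -0.34] F [ 0.7 -0.1 -0.3] gap 0.035 grip 25.8
turn 0.02 x -3.62 y 1.0 z 0.51
```

```bash
python3 -m handwheel '{"deltas":[[-0.5,-0.9,0.25,0,0],[-0.5,-0.9,0.25,0,0],[-0.5,-0.9,0.25,0,0],[-0.5,-0.92,0.25,0,0],[-0.5,0,0,0,0],[-0.5,0,0,0,0]]}'; python3 go.py
python3 - <<'E'
from workcell import optics
import cv2,numpy as np
c=optics.read_camera("wrist");cv2.imwrite("pics/w3.png",c["frame"][:,:,::-1]);np.savez("w3.npz",**c)
E
```

```text
clock: 12.05
tcp_pos: [0.5228, 0.4947, 0.1842]
orientation: [-0.001, -0.418, 0.909, -0.0]
wrist_force: [-0.7, -0.2, 1.1]
finger_gap: 0.0351
grip_force: 25.8
t 12.05 grasp [0.5228 0.4947 0.1302] yang 139.39 q [ 0.65  0.65  0.29  1.21 -0.   -0.22] F [-0.7 -0.2  1.1] gap 0.0351 grip 25.8
```

View pics/w3.png

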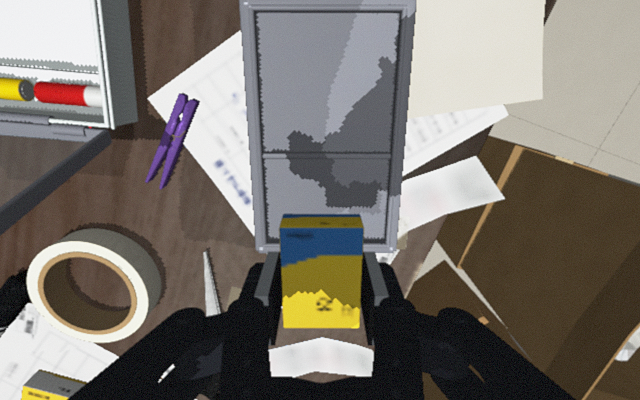

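The carton hangs straight between the fingers at (322,270), over the small compartment. The rib runs from (262,155) to (402,157), and the tray's far end is at (257,250) to (397,250).

```bash
python3 - <<'E'
from h import *
c=dict(np.load("w3.npz"))
Q=np.array([onz(c,u,v,z) for u,v,z in[(257,250,.017),(397,250,.017),(245,5,.017),(413,3,.017),(262,155,.015),(402,157,.015)]])
print(Q.round(4));C=Q[:4].mean(0);d=(Q[0]+Q[1]-Q[2]-Q[3])/2;a=np.arctan2(d[1],d[0]);print(C,np.linalg.norm(d),np.degrees(a),np.linalg.norm(Q[0]-Q[1]),np.linalg.norm(Q[2]-Q[3]))
e=np.array([np.cos(a),np.sin(a)])
far=(Q[0]+Q[1])[:2]/2; print("carton spot from +x end",far-(.084-.047)*e,"tape",far-(.084+.035)*e,"from rib",((Q[4]+Q[5])/2)[:2]+.035*e)
E
python3 go.py .5195 .4954 .045 139.4
```

```text
[[0.5871 0.494  0.017 ]
 [0.5042 0.5649 0.017 ]
 [0.475  0.3676 0.017 ]
 [0.3956 0.4342 0.017 ]
 [0.5327 0.4424 0.015 ]
 [0.4577 0.5085 0.015 ]]
[0.49047654 0.46516563 0.017     ] 0.16943419955740613 49.36010494840934 0.10901068093830364 0.10367076741357162
carton spot from +x end [0.52155482 0.50137423] tape [0.468148   0.43915115] from rib [0.51797829 0.50201585]
t 12.1 grasp [0.5227 0.4945 0.1307] yang 139.37 q [ 0.65  0.65  0.29  1.21 -0.   -0.22] F [-0.4 -0.3 -0.8] gap 0.0349 grip 25.8
turn -0.0 x 0.04 y 0.08 z 2.14
```

```bash
python3 go.py .520 .499 .033 139.4; python3 -m handwheel '{"deltas":[[-0.5,0,0.12,0.7,0],[-0.5,0,0,0.7,0],[-0.5,0,0,0.6,0],[-0.5,0,0,0.3,0],[-0.5,0,0,0.14,0],[-0.5,0,0,0,0],[-0.5,0,0,0,0]]}'; python3 go.py .520 .499 .033 139.4
```

```text
t 12.1 grasp [0.5227 0.4945 0.1307] yang 139.37 q [ 0.65  0.65  0.29  1.21 -0.   -0.22] F [-0.4 -0.3 -0.8] gap 0.0349 grip 25.8
turn -0.0 x -0.04 y 0.13 z 2.44
clock: 12.98
tcp_pos: [0.5198, 0.4992, 0.0892]
orientation: [0.001, -0.418, 0.908, 0.0]
wrist_force: [-0.3, 0.3, 0.3]
finger_gap: 0.035
grip_force: 25.8
t 12.97 grasp [0.5198 0.4992 0.0352] yang 139.42 q [ 0.65  0.71  0.16  1.01  0.   -0.21] F [-0.3  0.3  0.3] gap 0.035 grip 25.8
turn 0.0 x 0.0 y -0.01 z 0.05
```

```bash
python3 -m handwheel '{"deltas":[[-0.5,0,0,0.08,0],[-0.5,0,0,0,0],[0.2,0,0,0,0],[0.2,0,0,0,0],[0.2,0,0,0,0],[0.2,0,0,-0.5,0],[0.2,0,0,-0.8,0],[0.2,0,0,-0.9,0],[0.2,0,0,-0.9,0],[0.2,0.9,0,-0.3,0],[0.8,0.9,0,0,0],[0.8,0.9,0,0,0],[0.8,0.9,0,0,0],[0.8,0,0,0,0]]}'
python3 go.py .5194 .150 .08 120 .5194 .150 .08 139.4
```

```text
clock: 14.72
tcp_pos: [0.4235, 0.3877, 0.2207]
orientation: [-0.001, -0.418, 0.909, -0.0]
wrist_force: [0.9, -0.5, 0.3]
finger_gap: 0.0766
grip_force: 0.0
t 14.72 grasp [0.4235 0.3877 0.1667] yang 139.39 q [ 0.6   0.35 -0.11  1.11 -0.   -0.26] F [ 0.9 -0.5  0.3] gap 0.0766 grip 0.0
turn 1.94 x 0.9 y -6.35 z 2.17
turn -0.0 x 2.95 y -5.69 z 2.17
```

```bash
python3 -m handwheel '{"deltas":[[0.8,0.5,-0.95,0,0],[0.8,0.5,-0.95,0,0],[0.8,0.5,-0.95,0,0],[0.8,0.5,-0.95,0.3,0],[0.8,0.5,-0.95,0.5,0],[0.8,0.45,-0.94,0.7,0],[0.8,0,0,0.6,0],[0.8,0,0,0,0],[0.8,0,0,0,0]]}'; python3 go.py .5194 .150 .022 139.4
```

```text
clock: 15.85
tcp_pos: [0.5224, 0.1524, 0.1374]
orientation: [0.001, -0.418, 0.908, -0.0]
wrist_force: [0.1, 0.4, 0.3]
finger_gap: 0.0771
grip_force: 0.0
t 15.85 grasp [0.5224 0.1524 0.0834] yang 139.45 q [ 0.14  0.36 -0.31  0.89  0.   -0.73] F [0.1 0.4 0.3] gap 0.0771 grip 0.0
turn 0.01 x 0.09 y 0.02 z 1.53
```

```bash
python3 -m handwheel '{"deltas":[[0.8,0.09,0.02,0.6,0],[0.8,0,0,0.6,0],[0.8,0,0,0.33,0],[0.8,0,0,0,0],[0.1,0,0,0,0],[0.1,0,0,0,0],[0.1,0,0,0,0],[0.1,0,0,0,0]]}' 25;python3 go.py
python3 -m handwheel '{"deltas":[[0.1,0,0,-0.5,0],[0.1,0,0,-0.9,0],[0.1,0,0,-0.9,0],[0.1,0,0,-0.9,0],[0.1,0,0,0,0]]}'
python3 go.py .467 .436 .1 139.4
```

```text
clock: 16.85
tcp_pos: [0.5196, 0.1499, 0.0769]
orientation: [0.001, -0.418, 0.908, -0.0]
wrist_force: [-0.2, 0.9, 6.0]
finger_gap: 0.0547
grip_force: 26.6
t 16.85 grasp [0.5196 0.1499 0.0229] yang 139.42 q [ 0.13  0.42 -0.39  0.75  0.   -0.73] F [-0.2  0.9  6. ] gap 0.0547 grip 26.6
clock: 17.48
tcp_pos: [0.5207, 0.1499, 0.207]
orientation: [0.003, -0.418, 0.908, -0.001]
wrist_force: [-0.4, -0.2, -1.1]
finger_gap: 0.0547
grip_force: 27.0
t 17.48 grasp [0.5207 0.1499 0.153 ] yang 139.42 q [ 0.13  0.29 -0.22  1.05  0.   -0.73] F [-0.4 -0.2 -1.1] gap 0.0547 grip 27.0
turn 0.0 x -4.56 y 5.68 z 1.32
```

```bash
python3 -m handwheel '{"deltas":[[0.1,0,0.95,0,0],[0.1,0,0.95,0,0],[0.1,0,0.95,0,0],[0.1,-0.7,0.95,0,0],[0.1,-0.9,0.95,0,0],[0.1,-0.95,0.93,0,0],[0.1,-0.95,0,0.4,0],[0.1,-0.95,0,0.5,0],[0.1,-0.11,0,0.4,0],[0.1,0,0,0,0],[0.1,0,0,0,0]]}'; python3 go.py .467 .436 .033 139.4
```

```text
clock: 18.85
tcp_pos: [0.4642, 0.4351, 0.1516]
orientation: [-0.001, -0.418, 0.909, -0.0]
wrist_force: [0.4, 0.3, 0.2]
finger_gap: 0.0546
grip_force: 27.0
t 18.85 grasp [0.4642 0.4351 0.0976] yang 139.39 q [ 0.63  0.51 -0.04  1.02 -0.   -0.24] F [0.4 0.3 0.2] gap 0.0546 grip 27.0
turn -0.0 x -0.06 y -0.04 z 1.62
```

```bash
python3 -m handwheel '{"deltas":[[0.1,-0.06,-0.04,0.6,0],[0.1,0,0,0.6,0],[0.1,0,0,0.3,0],[0.1,0,0,0.11,0],[0.1,0,0,0.02,0],[0.1,0,0,0,0],[0.1,0,0,0,0]]}'; python3 go.py .467 .436 .0325 139.4
```

```text
clock: 19.73
tcp_pos: [0.468, 0.437, 0.087]
orientation: [0.001, -0.418, 0.908, 0.0]
wrist_force: [-0.1, -0.5, -0.3]
finger_gap: 0.0547
grip_force: 27.0
t 19.73 grasp [0.468 0.437 0.033] yang 139.42 q [ 0.63  0.57 -0.11  0.89  0.   -0.24] F [-0.1 -0.5 -0.3] gap 0.0547 grip 27.0
turn 0.0 x 0.04 y 0.0 z 0.01
```

```bash
python3 -m handwheel '{"deltas":[[0.1,0,0,0.02,0],[0.45,0,0,0,0],[0.45,0,0,0,0],[0.45,0,0,0,0],[0.45,0,0,-0.6,0],[0.45,0,0,-0.9,0],[0.45,0,0,-0.9,0],[0.45,0,0,-0.6,0],[0.45,0.9,0,0,0],[0.45,0.9,0,0,0],[0.45,0.9,0,0,0],[0.45,0.9,0,0,0],[0.45,0,0,0,0],[0.45,0,0,0,0]]}'
python3 go.py
python3 - <<'E'
from workcell import optics
import cv2,numpy as np
from h import proj
c=optics.read_camera("wrist");np.savez("w4.npz",**c)
u,v=map(int,proj(c,[.362,.336,.03]));print(u,v)
x0,y0=max(0,min(u-75,490)),max(0,min(v-60,280));print(x0,y0)
cv2.imwrite("pics/w4.png",cv2.resize(c["frame"][y0:y0+120,x0:x0+150,::-1],None,fx=5,fy=5,interpolation=cv2.INTER_CUBIC))
E
```

```text
clock: 21.48
tcp_pos: [0.3746, 0.3278, 0.206]
orientation: [0.001, -0.418, 0.908, 0.0]
wrist_force: [0.2, 0.6, -0.4]
finger_gap: 0.0617
grip_force: 0.0
t 21.48 grasp [0.3746 0.3278 0.152 ] yang 139.41 q [ 0.56  0.22 -0.33  1.02  0.   -0.3 ] F [ 0.2  0.6 -0.4] gap 0.0617 grip 0.0
339 192
264 132
```

View pics/w4.png

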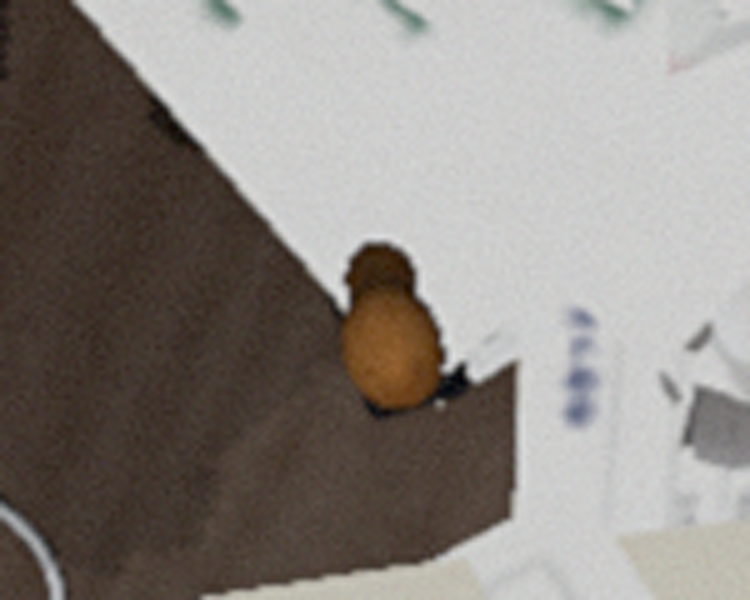

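The crop shows the knob's top at (392,345) and the foot's short end from (375,408) to (465,375), with the paper hiding the rest of the foot. I'll measure its angle and the paper's height.

Run:
```python
from h import *
c=dict(np.load("w4.npz"));w2=dict(np.load("w2.npz"))
for C,a,b in((c,(339,213.6),(357,207)),(w2,(470+280/6,90+357/6),(470+375/6,90+310/6)),(w2,(470+247/6,90+345/6),(470+210/6,90+160/6))):
    for z in(.006,.012):
        p,q=onz(C,*a,z),onz(C,*b,z);d=q-p;print(p.round(4),q.round(4),np.degrees(np.arctan2(d[1],d[0])).round(1),np.linalg.norm(d).round(4))
P=cloud(c);H=cv2.cvtColor(c["frame"],cv2.COLOR_RGB2HSV)
M=np.zeros((400,640),bool);M[178:216,325:360]=True
for lo,hi in((.048,.06),(.035,.048),(.012,.035)):
    Q=P[M&(H[...,1]>120)&(P[...,2]>lo)&(P[...,2]<hi)&(P[...,1]>.3)];
    if len(Q):print(lo,len(Q),Q.mean(0).round(4),cv2.minAreaRect((Q[:,:2]*1000).astype(np.float32)),Q[:,2].max())
print("paper z",P[150,350],P[195,380],P[180,325],"black",P[208,355],P[193,331])
print("top",tri(c,(264+392/5,132+345/5),w2,(470+437/6,90+232/6)))
```

```text
[0.3786 0.3569 0.006 ] [0.3632 0.3622 0.006 ] 161.1 0.0163
[0.3773 0.3548 0.012 ] [0.3623 0.36   0.012 ] 161.1 0.0159
[0.377  0.3593 0.006 ] [0.3607 0.364  0.006 ] 164.0 0.0169
[0.3786 0.356  0.012 ] [0.3626 0.3606 0.012 ] 164.0 0.0166
[0.3799 0.3535 0.006 ] [0.3663 0.3229 0.006 ] -113.9 0.0335
[0.3814 0.3503 0.012 ] [0.3681 0.3202 0.012 ] -113.9 0.0329
0.048 368 [0.3609 0.3351 0.0526] ((361.7394104003906, 336.0460510253906), (17.709070205688477, 12.82866382598877), 61.32978439331055) 0.05665407361191088
0.035 24 [0.3578 0.3298 0.0425] ((358.09814453125, 329.9810791015625), (3.591576099395752, 7.516965866088867), 65.0550765991211) 0.04792329191761857
0.012 70 [0.3604 0.3341 0.025 ] ((366.28802490234375, 343.70367431640625), (30.342256546020508, 14.646272659301758), 72.46275329589844) 0.033908542014037896
paper z [0.33626545 0.317789   0.01836864] [0.34217185 0.36756964 0.00252325] [0.36654829 0.32398852 0.01645189] black [0.36391615 0.35927869 0.01290134] [0.37081795 0.33667829 0.01176668]
top (array([0.36133243, 0.33637326, 0.04904014]), np.float64(6.726221545907766e-05))
```

```bash
python3 go.py .3615 .3358 .09 159; python3 -m handwheel '{"deltas":[[0.2,0,0,0,-1],[0.2,0,0,0,-0.96],[0.2,0.01,0.38,0.5,0],[0.2,0,0,0.5,0],[0.2,0,0,0.5,0],[0.2,0,0,0,0],[0.2,0,0,0,0]]}'; python3 go.py .3615 .3358 .047 159
```

```text
t 21.52 grasp [0.3748 0.328  0.1519] yang 139.42 q [ 0.56  0.22 -0.33  1.02  0.   -0.3 ] F [ 0.1 -0.  -0.2] gap 0.0618 grip 0.0
turn -1.96 x -0.06 y 0.38 z 1.55
clock: 22.4
tcp_pos: [0.3603, 0.333, 0.146]
orientation: [0.0, -0.567, 0.824, 0.0]
wrist_force: [-0.0, 0.1, 0.9]
finger_gap: 0.0512
grip_force: 0.0
t 22.4 grasp [0.3603 0.333  0.092 ] yang 159.02 q [ 0.58  0.26 -0.44  0.87  0.   -0.62] F [-0.   0.1  0.9] gap 0.0512 grip 0.0
turn 0.0 x -0.08 y -0.0 z 1.13
```

```bash
python3 -m handwheel '{"deltas":[[0.2,-0.08,0,0.5,0],[0.2,0,0,0.43,0],[0.2,0,0,0.2,0],[0.2,0,0,0,0],[-0.9,0,0,0,0],[-0.9,0,0,0,0],[-0.9,0,0,0,0],[-0.9,0,0,0,0],[-0.9,0,0,0,0],[-0.9,0,0,0,0]]}' 25;python3 go.py
python3 -m handwheel '{"deltas":[[-0.9,0,0,-0.3,0],[-0.9,0,0,-0.7,0],[-0.9,0,0,-0.9,0],[-0.9,0,0,-0.9,0],[-0.9,0,0,0,-1],[-0.9,0,0,0,-1],[-0.9,0,0,0,-1],[-0.9,0,0,0,-1],[-0.9,0,0,0,-1],[-0.9,0,0,0,-1],[-0.9,0,0,0,-0.74],[-0.9,0,0,0,0]]}'
python3 go.py .6734 .1312 .12 46.4
```

```text
clock: 23.65
tcp_pos: [0.3613, 0.3357, 0.101]
orientation: [0.001, -0.566, 0.824, -0.0]
wrist_force: [0.7, -1.0, 5.7]
finger_gap: 0.0128
grip_force: 24.7
t 23.65 grasp [0.3613 0.3357 0.047 ] yang 159.01 q [ 0.59  0.32 -0.49  0.76 -0.   -0.62] F [ 0.7 -1.   5.7] gap 0.0128 grip 24.7
clock: 25.15
tcp_pos: [0.3604, 0.3353, 0.2125]
orientation: [0.0, 0.928, -0.372, -0.0]
wrist_force: [-0.6, 0.2, -0.1]
finger_gap: 0.0129
grip_force: 24.5
t 25.15 grasp [0.3604 0.3353 0.1585] yang -133.66 q [ 0.59  0.2  -0.33  1.04  0.   -1.79] F [-0.6  0.2 -0.1] gap 0.0129 grip 24.5
turn -0.01 x 9.19 y -1.7 z 0.96
```

```bash
python3 -m handwheel '{"deltas":[[-0.9,0.92,-0.17,0,0],[-0.9,0.92,-0.17,0,0],[-0.9,0.92,-0.17,0,0],[-0.9,0.92,-0.17,0,0],[-0.9,0.92,-0.17,0,0],[-0.9,0.92,-0.17,0,0],[-0.9,0.92,-0.17,0,0],[-0.9,0.92,-0.17,0,0],[-0.9,0.92,-0.17,0,0],[-0.9,0.92,-0.17,0,0],[-0.9,0,0,0,0],[-0.9,0,0,0,0]]}'; python3 go.py .6734 .1312 .12 46.4
python3 - <<'E'
from workcell import optics
import cv2,numpy as np
c=optics.read_camera("wrist");cv2.imwrite("pics/w5.png",c["frame"][:,:,::-1]);np.savez("w5.npz",**c)
E
```

```text
clock: 26.65
tcp_pos: [0.6736, 0.1311, 0.2119]
orientation: [0.0, 0.928, -0.372, -0.001]
wrist_force: [-1.2, 0.3, -0.5]
finger_gap: 0.0132
grip_force: 24.5
t 26.65 grasp [0.6736 0.1311 0.1579] yang -133.67 q [ 0.08  0.57  0.21  1.22  0.   -2.3 ] F [-1.2  0.3 -0.5] gap 0.0132 grip 24.5
turn -0.01 x -0.01 y 0.0 z 0.95
```

View pics/w5.png

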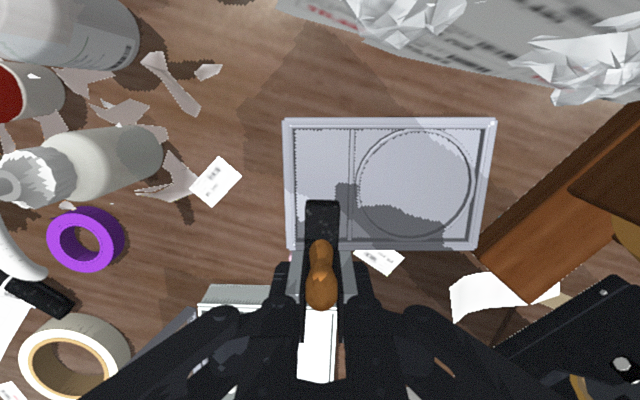

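The foot hangs square over the slot at (322,225). The well circle's middle is at about (413,183), the rib stands at column 350, and the tray's rim corners are (284,120), (497,119), (480,248) and (288,248).

Run:
```python
from h import *
c=dict(np.load("w5.npz"))
w=onz(c,413,183,.015);print("well",w)
Q=np.array([onz(c,u,v,.017) for u,v in[(284,120),(497,119),(480,248),(288,248)]]);print(Q.round(4),Q.mean(0))
for i in range(4):d=Q[i]-Q[i-1];print(np.degrees(np.arctan2(d[1],d[0])).round(1),np.linalg.norm(d).round(4))
e=np.array([np.cos(np.radians(46.4)),np.sin(np.radians(46.4))])
print("slot by well",w[:2]+.0765*e,"by centre",Q.mean(0)[:2]+.052*e,"well by centre",Q.mean(0)[:2]-.0245*e)
# foot
p,q=onz(c,305,202,.11),onz(c,338,202,.11);d=p-q;print("foot short dir",np.degrees(np.arctan2(d[1],d[0])),np.linalg.norm(d))
```

```text
well [0.62499899 0.07438389 0.015     ]
[[ 0.7331  0.1143  0.017 ]
 [ 0.6216 -0.0038  0.017 ]
 [ 0.5396  0.0691  0.017 ]
 [ 0.6545  0.1897  0.017 ]] [0.63717281 0.09231652 0.017     ]
-43.8 0.1089
-133.4 0.1624
138.4 0.1097
46.4 0.1666
slot by well [0.67775488 0.12978304] by centre [0.67303302 0.12997346] well by centre [0.62027713 0.07457431]
foot short dir 46.38492315943463 0.017718540487954824
```

```bash
python3 -m handwheel '{"deltas":[[-0.9,0.03,0.0,0.6,0],[-0.9,0,0,0.7,0],[-0.9,0,0,0.7,0],[-0.9,0,0,0.3,0],[-0.9,0,0,0.15,0],[-0.9,0,0,0.07,0],[-0.9,0,0,0,0],[-0.9,0,0,0,0]]}'; python3 go.py .6745 .130 .057 46.4
```

```text
clock: 27.7
tcp_pos: [0.6756, 0.1302, 0.1124]
orientation: [-0.0, 0.929, -0.371, 0.001]
wrist_force: [0.1, -0.1, -0.2]
finger_gap: 0.0134
grip_force: 24.5
t 27.7 grasp [0.6756 0.1302 0.0584] yang -133.59 q [ 0.07  0.63  0.07  1.01  0.   -2.31] F [ 0.1 -0.1 -0.2] gap 0.0134 grip 24.5
turn 0.0 x -0.02 y 0.02 z 0.03
```

```bash
python3 -m handwheel '{"deltas":[[-0.9,-0.02,0,0.05,0],[-0.9,0,0,0,0],[-0.9,0,0,0,0]]}'; python3 go.py; python3 -m handwheel '{"deltas":[[-0.2,0,0,0,0],[-0.2,0,0,0,0],[-0.2,0,0,0,0],[-0.2,0,0,-0.3,0],[-0.2,0,0,-0.6,0],[-0.2,0,0,-0.9,0],[-0.2,0,0,-0.9,0],[-0.2,0,0,0,0]]}'; python3 go.py .4176 .2435 .12 30 .4176 .2435 .12 70 .4176 .2435 .12 0
```

```text
clock: 28.08
tcp_pos: [0.675, 0.1307, 0.1101]
orientation: [-0.0, 0.929, -0.371, 0.001]
wrist_force: [1.5, -0.6, 1.7]
finger_gap: 0.0133
grip_force: 24.8
t 28.07 grasp [0.675  0.1307 0.0561] yang -133.59 q [ 0.07  0.63  0.07  1.   -0.   -2.31] F [ 1.5 -0.6  1.7] gap 0.0133 grip 24.8
clock: 29.08
tcp_pos: [0.6764, 0.1309, 0.2226]
orientation: [-0.002, 0.929, -0.371, 0.004]
wrist_force: [-0.1, -0.7, -0.2]
finger_gap: 0.0343
grip_force: 0.0
t 29.07 grasp [0.6764 0.1309 0.1686] yang -133.58 q [ 0.07  0.56  0.23  1.23  0.   -2.31] F [-0.1 -0.7 -0.2] gap 0.0343 grip 0.0
turn 1.64 x -5.67 y 4.2 z 1.21
turn -2.36 x -7.04 y -0.43 z 1.21
turn 4.64 x -2.81 y 6.47 z 1.21
```

```bash
python3 -m handwheel '{"deltas":[[-0.2,0,0,0,1],[-0.2,0,0,0,1],[-0.2,0,0,0,1],[-0.2,0,0,0,1],[-0.2,0,0,0,0.64],[1,-0.4,0.93,0,0],[1,-0.4,0.93,0,0],[1,-0.4,0.93,0,0],[1,-0.4,0.93,0,0],[1,-0.4,0.92,0,0],[1,-0.4,0.92,0,0],[1,-0.41,0.91,0.5,0],[1,0,0,0.7,0],[1,0,0,0,0],[1,0,0,0,0]]}'; python3 go.py .4176 .2435 .031 0
python3 - <<'E'
from workcell import optics
from h import *
c=optics.read_camera("wrist");np.savez("w6.npz",**c);P=cloud(c).reshape(-1,3);P=P[c["depth"].ravel()>0]
m=(P[:,2]>.0385)&(P[:,2]<.043)&(np.hypot(P[:,0]-.4176,P[:,1]-.2435)<.05);print(cv2.minAreaRect((P[m,:2]*1000).astype(np.float32)))
for x in(.36,.37,.38,.46,.47,.48):
    m=(abs(P[:,0]-x)<.006)&(abs(P[:,1]-.2435)<.012)&(P[:,2]<.06);print(x,P[m,2].max().round(4) if m.any() else None,end=" ")
E
```

```text
clock: 30.95
tcp_pos: [0.4162, 0.243, 0.1701]
orientation: [0.0, -0.707, 0.707, -0.0]
wrist_force: [1.3, -0.4, 0.8]
finger_gap: 0.0856
grip_force: 0.0
t 30.95 grasp [0.4162 0.243  0.1161] yang 180.0 q [ 0.36  0.22 -0.42  0.93  0.   -1.21] F [ 1.3 -0.4  0.8] gap 0.0856 grip 0.0
turn -0.0 x -0.01 y -0.04 z 2.13
((417.3760986328125, 244.6395263671875), (67.25354766845703, 67.83950805664062), 1.7350889444351196)
0.36 0.0218 0.37 0.0163 0.38 0.0417 0.46 0.0024 0.47 0.0023 0.48 0.0021
```

```bash
python3 -m handwheel '{"deltas":[[1,-0.04,-0.03,0.7,0],[1,0,0,0.7,0],[1,0,0,0.5,0],[1,0,0,0.18,0],[1,0,0,0,0],[0.3,0,0,0,0],[0.3,0,0,0,0],[0.3,0,0,0,0],[0.3,0,0,0,0],[0.3,0,0,0,0]]}' 25;python3 go.py
python3 -m handwheel '{"deltas":[[0.3,0,0,-0.3,0],[0.3,0,0,-0.7,0],[0.3,0,0,-0.9,0],[0.3,0,0,-0.9,0],[0.3,0,0,-0.4,0],[0.3,0,0,0,0]]}'
python3 go.py .622 .0745 .09 0
```

```text
clock: 32.25
tcp_pos: [0.4176, 0.2449, 0.0876]
orientation: [-0.001, 0.707, -0.707, 0.001]
wrist_force: [-1.1, -0.7, 6.5]
finger_gap: 0.0666
grip_force: 28.1
t 32.25 grasp [0.4176 0.2449 0.0336] yang -179.98 q [ 0.36  0.32 -0.53  0.72 -0.   -1.21] F [-1.1 -0.7  6.5] gap 0.0666 grip 28.1
clock: 33.0
tcp_pos: [0.4177, 0.245, 0.2163]
orientation: [-0.002, 0.707, -0.707, 0.001]
wrist_force: [0.1, 0.0, -1.3]
finger_gap: 0.0666
grip_force: 28.6
t 33.0 grasp [0.4177 0.245  0.1623] yang -179.97 q [ 0.36  0.18 -0.35  1.04  0.   -1.21] F [ 0.1  0.  -1.3] gap 0.0666 grip 28.6
turn 0.0 x 4.26 y -5.11 z 1.81
```

```bash
python3 -m handwheel '{"deltas":[[0.3,0.71,-0.85,0,0],[0.3,0.71,-0.85,0,0],[0.3,0.71,-0.85,0,0],[0.3,0.71,-0.85,0,0],[0.3,0.71,-0.85,0,0],[0.3,0.71,-0.86,0,0],[0.3,0,0,0.8,0],[0.3,0,0,0.8,0],[0.3,0,0,0,0],[0.3,0,0,0,0]]}';python3 go.py .622 .0745 .0436 0
```

```text
clock: 34.25
tcp_pos: [0.6213, 0.0744, 0.1507]
orientation: [0.0, 0.707, -0.707, -0.0]
wrist_force: [0.5, 0.8, -0.0]
finger_gap: 0.0667
grip_force: 28.6
t 34.25 grasp [0.6213 0.0744 0.0967] yang -179.97 q [-0.01  0.49 -0.07  1.01  0.   -1.58] F [ 0.5  0.8 -0. ] gap 0.0667 grip 28.6
turn 0.0 x -0.0 y -0.02 z 1.33
```

```bash
python3 -m handwheel '{"deltas":[[0.3,0,-0.02,0.5,0],[0.3,0,0,0.4,0],[0.3,0,0,0.25,0],[0.3,0,0,0.13,0],[0.3,0,0,0.05,0],[0.3,0,0,0,0],[0.3,0,0,0,0]]}';python3 go.py .622 .0745 .0426 0
```

```text
clock: 35.12
tcp_pos: [0.6224, 0.0743, 0.0976]
orientation: [-0.0, 0.707, -0.707, 0.0]
wrist_force: [-0.6, 0.0, -0.8]
finger_gap: 0.0664
grip_force: 28.6
t 35.12 grasp [0.6224 0.0743 0.0436] yang -179.98 q [-0.01  0.54 -0.13  0.9   0.   -1.58] F [-0.6  0.  -0.8] gap 0.0664 grip 28.6
turn 0.0 x -0.0 y 0.01 z 0.02
```

Touch down, release, retreat and check.

```bash
python3 -m handwheel '{"deltas":[[0.3,0,0,0.03,0],[0.3,0,0,0,0],[0.85,0,0,0,0],[0.85,0,0,0,0],[0.85,0,0,0,0],[0.85,0,0,-0.4,0],[0.85,0,0,-0.8,0],[0.85,0,0,-0.9,0],[0.85,0,0,-0.9,0],[0.85,0,0.9,-0.4,0],[0.85,0,0.9,0,0],[0.85,0,0.9,0,0],[0.85,0,0.9,0,0],[0.85,0,0.9,0,0],[0.85,0,0,0,0],[0.85,0,0,0,0]]}'
python3 go.py
python3 - <<'E'
from workcell import optics
import cv2,numpy as np
c=optics.read_camera("scene");np.savez("sE.npz",**c);cv2.imwrite("pics/sE.png",cv2.resize(c["frame"][110:360,190:440,::-1],None,fx=2.4,fy=2.4,interpolation=cv2.INTER_CUBIC))
c=optics.read_camera("top");np.savez("tE.npz",**c);cv2.imwrite("pics/tE.png",cv2.resize(c["frame"][130:310,170:430,::-1],None,fx=3,fy=3,interpolation=cv2.INTER_CUBIC))
E
```

```text
clock: 37.12
tcp_pos: [0.4431, 0.0742, 0.2331]
orientation: [-0.001, 0.707, -0.707, 0.001]
wrist_force: [0.1, -0.5, 0.7]
finger_gap: 0.0793
grip_force: 0.0
t 37.12 grasp [0.4431 0.0742 0.1791] yang -179.98 q [-0.01  0.11 -0.39  1.07  0.   -1.58] F [ 0.1 -0.5  0.7] gap 0.0793 grip 0.0
```

View pics/sE.png

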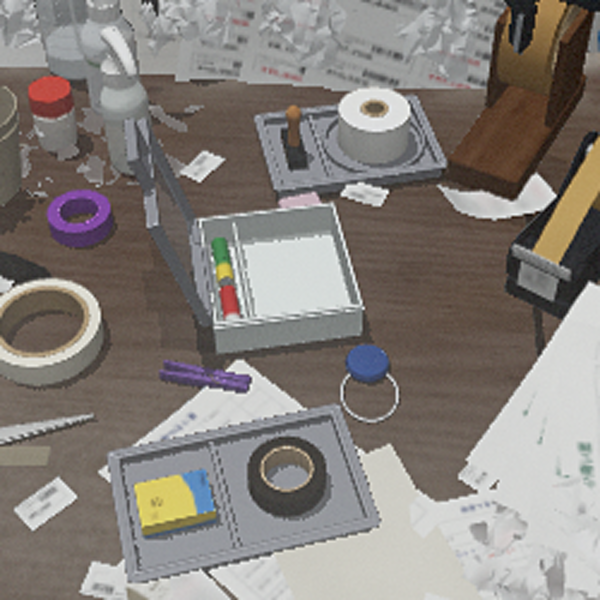

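View pics/tE.png

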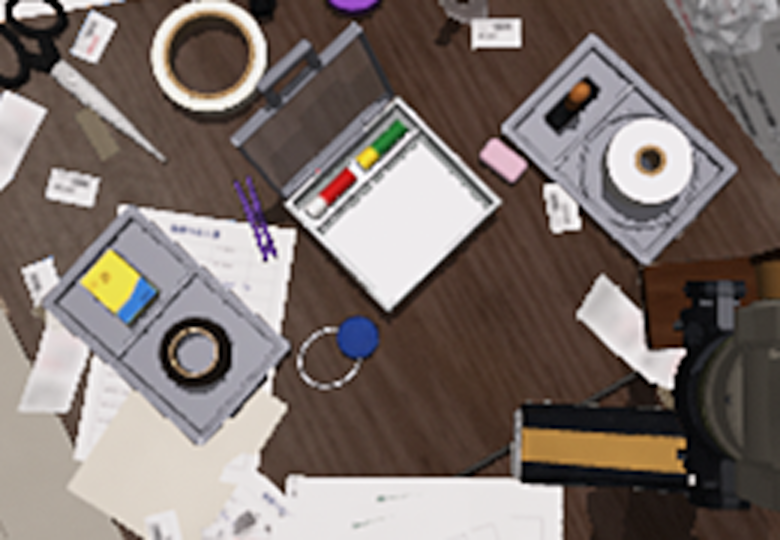

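Everything stands in its own compartment and the lid is open. In the top view the tape is at (195,351), the carton at (118,286), the labels at (650,160) and the knob at (580,93). A last numeric check follows.

```bash
python3 - <<'E'
from h import *
c=dict(np.load("tE.npz"));s=dict(np.load("sE.npz"))
T=lambda x,y:(170+(x-1)/3,130+(y-1)/3)
S=lambda x,y:(190+(x-.7)/2.4,110+(y-.7)/2.4)
for n,cs,its in(("two",[(128,207),(290,345),(203,443),(45,303)],[("tape",(195,351),.028,(287,470)),("carton",(119,287),.025,(175,502))]),("well",[(592,36),(737,168),(648,263),(502,132)],[("roll",(650,160),.050,(376,108)),("stamp",(580,93),.065,(294,112))])):
    Q=np.array([onz(c,*T(*k),.017) for k in cs]);C=Q.mean(0);d=(Q[0]+Q[3]-Q[1]-Q[2]);e=d[:2]/np.linalg.norm(d[:2]);f=np.array([-e[1],e[0]])
    for m,p,z,q in its:
        for r in(onz(c,*T(*p),z),onz(s,*S(*q),z)):
            r=r[:2]-C[:2];print(n,m,(r@e).round(4),(r@f).round(4))
E
python3 - <<'E'
E
```

```text
two tape -0.0338 0.0002
two tape -0.0299 0.0027
two carton 0.0473 0.0017
two carton 0.0517 0.0053
well roll -0.0234 -0.0018
well roll -0.0217 -0.0015
well stamp 0.0533 -0.0002
well stamp 0.0589 0.0057
```

All are well inside tolerance.

```bash
python3 -c "
from workcell import hand_in
print(hand_in())"
```

```text
the job is handed in; nothing more can be done
None
```

The job is handed in at about 37 s: the last views showed tape, carton, labels and stamp released in their compartments, about 7 mm or less from the middles, with the lid open by itself; no verdict came back.

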